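Line up sample containers by height on the reading rail

TASK

Line up the four red-capped sample containers on the four round pads of the aluminium rail so that the reader post at one end can see every cap over the one before: the lowest on the pad next to the reader, then rising in height pad by pad to the tallest at the far end. Stand each one upright in the middle of its own pad, never letting one topple on the way, and leave them all standing free.

Things in the scene. Friction and masses are not known exactly. Their poses are not given: they have to be found in the camera images.
- pot: Lowest of the four, a squat wide pot: a loose straight-sided round container, outside diameter 56 mm all the way up, 40 mm tall including its ribbed red screw cap (13 mm tall, closed), frosted white with a paper band, about 60 g. Stands upright on the bench at the start. Origin at the centre of its underside, z up.
- vial: Second lowest, a small slim vial: a loose straight-sided round container, outside diameter 28 mm all the way up, 60 mm tall including its ribbed red screw cap (15 mm tall, closed), frosted white with a paper band, about 30 g. Stands upright on the bench at the start. Origin at the centre of its underside, z up.
- jar: Second tallest, a stout jar: a loose straight-sided round container, outside diameter 46 mm all the way up, 78 mm tall including its ribbed red screw cap (18 mm tall, closed), frosted white with a paper band, about 90 g. Stands upright on the bench at the start. Origin at the centre of its underside, z up.
- tube: Tallest, a slender tube: a loose straight-sided round container, outside diameter 34 mm all the way up, 98 mm tall including its ribbed red screw cap (20 mm tall, closed), frosted white with a paper band, about 60 g. Stands upright on the bench at the start. Origin at the centre of its underside, z up.
- pad_a: One of four alike grey round pads, 66 mm across, 6 mm thick, fixed in a straight row, 80 to 100 mm between centres, on a fixed 500 x 80 x 14 mm aluminium rail on the bench. Flat top 20 mm above the bench. Origin at the centre of its underside, 14 mm above the bench; z up, y along the row, x across it. The name's letter says nothing of its place in the row.
- pad_b: One of four alike grey round pads, 66 mm across, 6 mm thick, fixed in a straight row, 80 to 100 mm between centres, on a fixed 500 x 80 x 14 mm aluminium rail on the bench. Flat top 20 mm above the bench. Origin at the centre of its underside, 14 mm above the bench; z up, y along the row, x across it. The name's letter says nothing of its place in the row.
- pad_c: One of four alike grey round pads, 66 mm across, 6 mm thick, fixed in a straight row, 80 to 100 mm between centres, on a fixed 500 x 80 x 14 mm aluminium rail on the bench. Flat top 20 mm above the bench. Origin at the centre of its underside, 14 mm above the bench; z up, y along the row, x across it. The name's letter says nothing of its place in the row.
- pad_d: One of four alike grey round pads, 66 mm across, 6 mm thick, fixed in a straight row, 80 to 100 mm between centres, on a fixed 500 x 80 x 14 mm aluminium rail on the bench. Flat top 20 mm above the bench. Origin at the centre of its underside, 14 mm above the bench; z up, y along the row, x across it. The name's letter says nothing of its place in the row.
- reader: Fixed black upright post with a green glass band, 40 mm across (46 mm at its foot), 88 mm tall, on the rail at one end of the row of pads, in line with them, about 90 mm from the nearest pad's centre. The rail's other end has only a low aluminium block, 50 x 25 x 16 mm; which end has the reader varies. Origin at the centre of its underside, 14 mm above the bench.
Not all that is in view belongs to the job. What is shaped like the tube but blue is not meant.

How it is judged (in metres and radians):
At the end, for the whole second after the job is handed in: Counting from the reader, pot, vial, jar and tube stand on pads 1 to 4: each within 12 mm of a pad's centre and 90, 180, 270, 360 mm (within 30 mm) from the reader, underside 16 to 24 mm above the bench, upright within 0.1 rad, at rest ((horizontal distance between pot and pad_a below 0.012 m or horizontal distance between pot and pad_b below 0.012 m or horizontal distance between pot and pad_c below 0.012 m or horizontal distance between pot and pad_d below 0.012 m) and horizontal distance between pot and reader between 0.06 and 0.12 m and height (world z) of pot between 0.016 and 0.024 m and angle between each of pot, vial, jar, tube's own z axis and vertical below 0.1 rad and linear speed of each of pot, vial, jar, tube below 0.02 m/s and (horizontal distance between vial and pad_a below 0.012 m or horizontal distance between vial and pad_b below 0.012 m or horizontal distance between vial and pad_c below 0.012 m or horizontal distance between vial and pad_d below 0.012 m) and horizontal distance between vial and reader between 0.15 and 0.21 m and height (world z) of vial between 0.016 and 0.024 m and (horizontal distance between jar and pad_a below 0.012 m or horizontal distance between jar and pad_b below 0.012 m or horizontal distance between jar and pad_c below 0.012 m or horizontal distance between jar and pad_d below 0.012 m) and horizontal distance between jar and reader between 0.24 and 0.3 m and height (world z) of jar between 0.016 and 0.024 m and (horizontal distance between tube and pad_a below 0.012 m or horizontal distance between tube and pad_b below 0.012 m or horizontal distance between tube and pad_c below 0.012 m or horizontal distance between tube and pad_d below 0.012 m) and horizontal distance between tube and reader between 0.33 and 0.39 m and height (world z) of tube between 0.016 and 0.024 m); the robot touches nothing.
It fails at once if the pot topples (leans more than 0.5 rad) (angle between pot's own z axis and vertical above 0.5 rad).
It fails at once if the vial topples (leans more than 0.5 rad) (angle between vial's own z axis and vertical above 0.5 rad).
It fails at once if the jar topples (leans more than 0.5 rad) (angle between jar's own z axis and vertical above 0.5 rad).
It fails at once if the tube topples (leans more than 0.5 rad) (angle between tube's own z axis and vertical above 0.5 rad).
It also fails if it takes over 104 s, if anything falls off the work surface, if the arm or the gripper's body presses on something with over 40 N, if the wrist force passes 120 N, or if a joint passes its speed limit or range.

ROBOT

A 6-joint arm with a two-finger parallel gripper is mounted at the origin on the work surface. World frame = base frame: x ahead of the robot, y to its left, z up, the work surface at z = 0. Lengths are in m, angles in degrees, forces in N, time in s.
With the tool pointing down it reaches from about 0.35 to 0.875 m from the base axis. Payload 4.2 kg.
Tool frame: the origin (TCP) lies at the very end of the fingers, on their centre line; the grasp point (between the pads) lies 19 mm behind it; z points along the fingers, y is the line along which they close (so a half turn about z gives the same grasp; the last joint's range is limited). The gripper opens to 87 mm and grips with 3 to 60 N. Pads are 19 mm wide; open, the fingers measure 117 mm over their backs; the gripper's body (75 mm by 190 mm) begins 51 mm behind the grasp point.
Start: joints at [-56.746, 22.042, 0.453, 0, -68.411, -14.817], TCP at [0.198, -0.593, 0.196] pointing down, gripper open.
Joint ranges: [-179.83, 179.83], [-69.29, 118.12], [-61.27, 80.66], [-181.25, 117.63], [-171.15, -9.14], [-177.46, 177.46]. Speed limits (degrees/s): [159.86, 159.86, 180, 180, 180, 180].

INTERFACE

Orientations are given as a 3x3 rotation matrix whose columns are the frame's x, y, z axes.
In Python, from station import sense, cams, r gives the robot as it stands. The module is installed in compiled form; this text tells all that it offers.
- The arm moves only by the tool step_arm, never from a script. Its argument "targets" is text: rows parted by semicolons, each of 4 numbers parted by spaces: the shift along the tool's x, y, z in cm, then the turn about the tool's z in degrees. In form: x y z turn; .... A call has 1 to 12 rows; each row shifts and turns the commanded pose from where the row before left it, along the tool's axes as they then stand; what a row does not reach is not made up. A row lasts 1/12 s, in which the tool goes at most 41.7 mm and 7.16 degrees, less where a joint would pass 70% of its speed; a pose out of reach is approached as far as the arm can. A call with a gripper value outside its range is refused whole. "claw" is the finger opening in cm, from 0 to 8.7, set as the call begins (left out, the last holds). The fingers move at their own pace and stop on an object; the grip force is fixed at half the most. Time passes only in rows, so rows that do not move let the fingers close. It gives the time, the measured TCP pose, the force, the opening and the grip force at its end, in the units of the state.
- sense(): the state, without advancing time (a new reading comes with each control period).
- cams.capture(name): name is "side" or "top"; returns a dict with "frame" (384x512x3 uint8, blue, green, red), "vertical_fov" (degrees; the focal length in pixels is half the picture's height over the tangent of half this angle, whatever the lens; pixels are square), "cx", "cy" (the principal point, pixels), "eye" and "rotation" of the camera in the world. Camera axes: x right, y down, z forward; pixel columns grow to the right and rows downward; lengths in m; the calibration is good to about 2 mm. A picture is of the moment at which its call begins. There is no depth.
- r.finish_job(): hands the job in; it is judged then, once.
The state is a dict: "time_s": time; "joints": joint angles; "joint_velocities": joint speeds; "effort": joint torques, N m; "tcp_pos": TCP position; "ee_rot": TCP orientation; "wrist_force": force on the tool from outside, world axes, zero at the start; "moment": the same for the moment, N m; "gripper_width": opening from 0.0 (shut) to 1.0 (fully open); "gripper_force": force on a finger pad.
Only numpy, scipy, OpenCV 4.12 (cv2) and the standard library are available. Lean on these libraries where they do the work, as an engineer would, in place of code of your own. Each camera call takes 0.05 s, during which the arm holds its last target. There are 200 camera calls.

## Working session

There is one attempt and no reset: what is moved stays moved. The work goes in short steps, Python scripts to look and compute and a tool call to move; the robot and the scene stay as the last step left them, time stands still between calls to the robot, and variables do not carry over. Pictures are saved under pics/ and viewed, at most 14 in all, crops included, and the job is handed in when it is done.

Besides the shell and the picture viewer there is one more tool, called after "Call:" as a command line: name --argument value ..., lists and objects as JSON in quotes. step_arm: Moves the arm, as the interface text tells. Its arguments: {"type":"object","properties":{"targets":{"type":"string"},"claw":{"type":"number"}},"required":["targets"]}

```bash
mkdir -p pics
python3 - <<'E'
from station import sense,cams,r
import cv2,numpy as np
for n in("top","side"):
    c=cams.capture(n);cv2.imwrite(f"pics/{n}0.png",cv2.resize(c["frame"],(800,600),interpolation=cv2.INTER_CUBIC))
    print(n,c["vertical_fov"],c["cx"],c["cy"],c["eye"],np.array(c["rotation"]).round(4).tolist())
s=sense();print(s)
E
```

```text
top 51.851309994661804 247.67044001823692 198.78811111123315 [ 0.53023554 -0.00425583  0.82202355] [[-0.0069, -0.9996, 0.0268], [-0.9999, 0.0066, -0.011], [0.0108, -0.0268, -0.9996]]
side 56.470521695727264 259.8622576184886 190.7878228675801 [0.42875291 0.55395873 0.41581845] [[-0.9735, -0.1299, 0.1882], [-0.2285, 0.5139, -0.8268], [0.0107, -0.8479, -0.53]]
{'time_s': 0.1, 'joints': array([-5.67446606e+01,  2.20851804e+01,  3.87410074e-01, -2.65461821e-02,
       -6.84140378e+01, -1.48159211e+01]), 'joint_velocities': array([-0.0020122 , -0.14457276,  0.16159589,  0.12350405, -0.06662816,
        0.0721474 ]), 'effort': array([-1.13392525e-03, -3.91688740e+01,  1.87933695e+01,  4.23183516e+00,
        1.35123849e-02, -6.38487109e-05]), 'tcp_pos': array([ 0.1975036 , -0.59232901,  0.19547692]), 'ee_rot': array([[-9.48712631e-01, -3.16138955e-01, -7.09811477e-04],
       [-3.16139741e-01,  9.48710796e-01,  1.86806586e-03],
       [ 8.28374216e-05,  1.99665729e-03, -9.99998003e-01]]), 'wrist_force': array([ 0.13799874, -0.21578999, -0.43031682]), 'moment': array([ 0.0125511 , -0.06231362, -0.00190189]), 'gripper_force': 0.0, 'gripper_width': 0.9989031474182145}
```

View pics/top0.png

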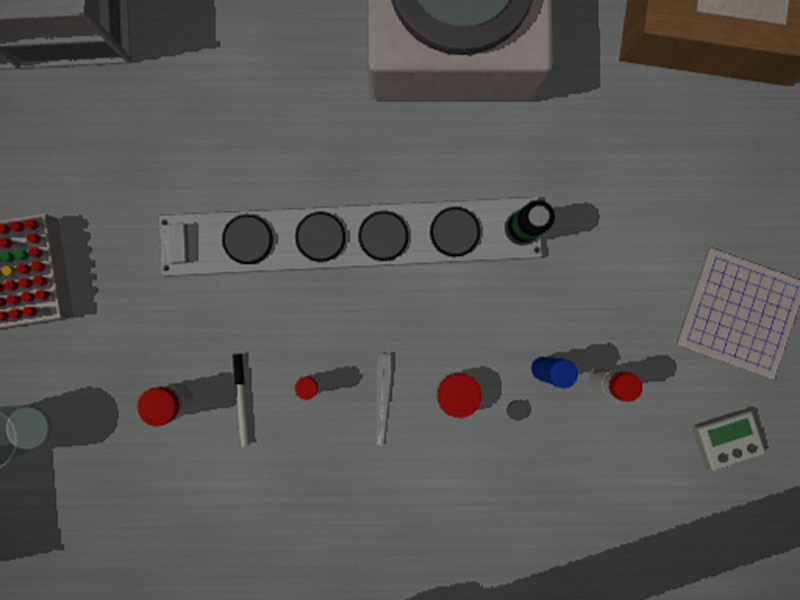

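View pics/side0.png

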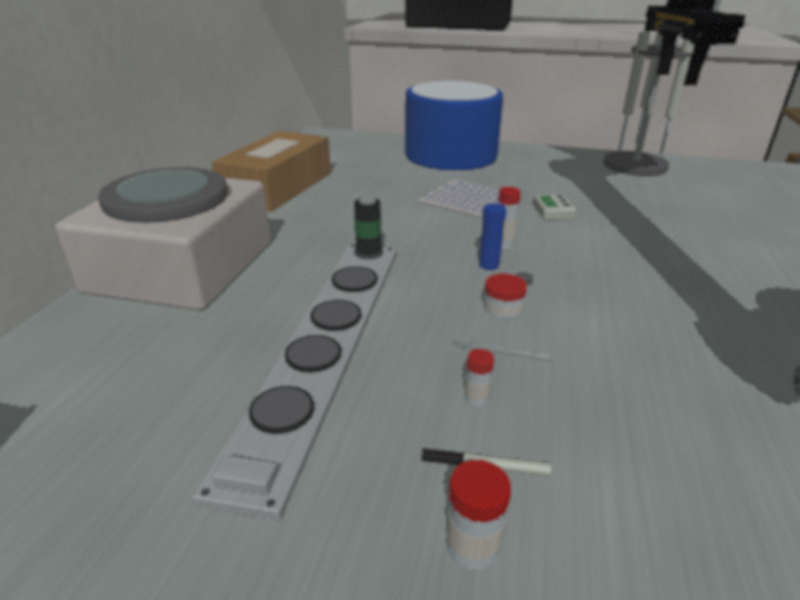

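The top view shows, in 800x600 pixels:
- **Pads:** (248,239), (320,236), (383,235) and (455,231).
- **Reader:** at the right end, about (527,228).
- **Caps:** jar (158,406), vial (306,387), pot (459,395), tube (626,386).
- **Blue decoy:** (560,372), close to the tube.

The side view agrees with this order.

```bash
cat > h.py <<'E'
from station import sense,cams,r
import cv2,numpy as np
from scipy.optimize import least_squares
def proj(c,P):
    f=192/np.tan(np.radians(c["vertical_fov"]/2));q=(np.atleast_2d(P)-c["eye"])@np.array(c["rotation"])
    return q[:,:2]/q[:,2:]*f+[c["cx"],c["cy"]]
def cyl(p,R,z0,z1):
    a=np.linspace(0,2*np.pi,48);return np.vstack([np.c_[p[0]+R*np.cos(a),p[1]+R*np.sin(a),0*a+z] for z in(z0,z1)])
def cen(pts):
    m=cv2.moments(cv2.convexHull(pts.astype(np.float32)));return np.array([m["m10"]/m["m00"],m["m01"]/m["m00"]]),m["m00"]
def locate(c,uv,R,z0,z1,p0=(.5,0)):
    s=least_squares(lambda p:cen(proj(c,cyl(p,R,z0,z1)))[0]-uv,p0);return s.x,cen(proj(c,cyl(s.x,R,z0,z1)))[1]
def blobs(mask,lo=40,hi=4000):
    n,l,st,ce=cv2.connectedComponentsWithStats(mask.astype(np.uint8))
    out=[]
    for i in range(1,n):
        if lo<st[i,4]<hi:
            pts=np.argwhere(l==i)[:,::-1];out.append((*cen(pts),st[i,4]))
    return out
def red(c):
    b,g,rr=[c["frame"][...,i].astype(int) for i in range(3)];return (rr>80)&(g<.5*rr)&(b<.5*rr)
D=dict(pot=(.028,.027,.04),vial=(.014,.045,.06),jar=(.023,.06,.078),tube=(.017,.078,.098))
E
python3 - <<'E'
from h import *
c=cams.capture("top")
near={"jar":(158,406),"vial":(306,387),"pot":(459,395),"tube":(626,386)}
B=blobs(red(c))
for n,uv in near.items():
    b=min(B,key=lambda b:np.hypot(*(b[0]-np.array(uv)*.64)));p,a=locate(c,b[0],*D[n]);print(n,p.round(4),b[1:],a)
f=c["frame"].astype(int)
b=[b for b in blobs((f[...,0]>70)&(f[...,2]<50)) if 330<b[0][0]<380];print("blue",b,[locate(c,x[0],.017,0,.098)[0] for x in b])
g=f.mean(2);print(g[150:156:2,140:180:4].round())
P=[]
for uv in[(248,239),(320,236),(383,235),(455,231)]:
    u=(np.array(uv)*.64).astype(int);m=np.zeros((386,514),np.uint8)
    cv2.floodFill(c["frame"].copy(),m,tuple(map(int,u)),0,(12,)*3,(12,)*3,cv2.FLOODFILL_FIXED_RANGE|cv2.FLOODFILL_MASK_ONLY)
    e=blobs(m[1:-1,1:-1])[0];p,a=locate(c,e[0],.033,.0199,.02);P.append(p);print("pad",p.round(4),e[1:],a)
P=np.array(P);d=np.diff(P,axis=0);print(np.hypot(*d.T),np.degrees(np.arctan2(d[:,0],d[:,1])))
# reader foot guess
for uv in[(520,240)]:
    pass
s=cams.capture("side")
B=blobs(red(s))
near={"jar":(480,488),"vial":(480,361),"pot":(506,288),"tube":(510,194)}
for n,uv in near.items():
    b=min(B,key=lambda b:np.hypot(*(b[0]-np.array(uv)*.64)));p,a=locate(s,b[0],*D[n],p0=(.4,-.1));print("side",n,p.round(4),b[1:],a)
E
```

```text
jar [0.4363 0.2684] (432.5, np.int32(453)) 556.3024349420448
vial [0.4556 0.0891] (139.5, np.int32(155)) 181.41753367043566
pot [ 0.4433 -0.1034] (589.0, np.int32(614)) 651.3093902522232
tube [ 0.4572 -0.2956] (267.0, np.int32(276)) 341.5515082622878
blue [(array([355.63572985, 238.27233115]), 382.5, np.int32(351))] [array([ 0.47286499, -0.22117782])]
[[117.  52.  58.  62.  59.  60.  59.  61.  24.  69.]
 [120.  56.  60.  61.  61.  60.  63.  59.  30.  70.]
 [120.  55.  59.  61.  60.  62.  61.  60.  27.  68.]]
pad [0.6471 0.1695] (584.5, np.int32(612)) 824.7875422311481
pad [0.6501 0.0741] (584.0, np.int32(609)) 821.1936063556932
pad [ 0.6505 -0.0081] (586.0, np.int32(609)) 818.360179172596
pad [ 0.6557 -0.1016] (575.5, np.int32(601)) 814.8864100088831
[0.09543995 0.08214728 0.09371919] [178.19409279 179.71918358 176.8219481 ]
side jar [0.4359 0.2654] (1180.0, np.int32(1209)) 1370.1174721666612
side vial [0.4552 0.0881] (185.5, np.int32(201)) 270.6650339481421
side pot [ 0.4422 -0.1045] (320.0, np.int32(343)) 430.78601676924154
side tube [ 0.4578 -0.2983] (98.0, np.int32(112)) 162.17275381309446
```

Top and side agree to within about 3 mm. I'll grasp with the fingers closing across the row (world x) so the gripper body stays narrow along it. First, move over the tube.

Call:
step_arm --targets "-2.5 1.5 0 0;-3 1.7 0 0;-3 1.7 0 0;-3 1.7 0 0;-3 1.7 0 0;-3 1.7 0 0;-3 1.7 0 0;-3 1.7 0 0;-3 1.7 0 0;-3 1.7 0 0;-2.5 1.5 0 0;-1.5 1 0 0" --claw 8.7

```text
time_s: 1.2
tcp_pos: [0.4561, -0.3017, 0.1963]
ee_rot: [[-0.948, -0.318, 0.0], [-0.318, 0.948, 0.0], [-0.0, 0.0, -1.0]]
wrist_force: [0.3, 0.4, 0.6]
gripper_width: 1.001
gripper_force: 0.0
```

Call:
step_arm --targets "0 0 0 -6;0 0 0 -6;0 0 0 -6;0 0 0 -6;0 0 0 -6;0 0 0 -6;0 0 0 -6;0 0 0 -6;0 0 0 -6;0 0 0 -6;0 0 0 -6;0 0 0 -5.6"

```text
time_s: 2.2
tcp_pos: [0.4543, -0.3037, 0.1963]
ee_rot: [[0.006, -1.0, -0.0], [-1.0, -0.006, 0.0], [-0.0, 0.0, -1.0]]
wrist_force: [-0.7, -0.3, -0.1]
gripper_width: 0.999
gripper_force: 0.0
```

Call:
step_arm --targets "0 0 0 0;0 0 0 0;0 0 0 0"

```text
time_s: 2.45
tcp_pos: [0.4544, -0.3038, 0.1964]
ee_rot: [[-0.001, -1.0, -0.0], [-1.0, 0.001, 0.0], [-0.0, 0.0, -1.0]]
wrist_force: [-0.7, -0.6, -0.1]
gripper_width: 1.004
gripper_force: 0.0
```

Call:
step_arm --targets "-0.7 -0.3 0 0;0 0 2 0;0 0 2.5 0;0 0 2.5 0;0 0 2.5 0;0 0 2.5 0;0 0 1.6 0;0 0 1 0;0 0 0.5 0;0 0 0 0;0 0 0 0"

```text
time_s: 3.37
tcp_pos: [0.4583, -0.297, 0.0462]
ee_rot: [[0.001, -1.0, 0.001], [-1.0, -0.001, -0.001], [0.001, -0.001, -1.0]]
wrist_force: [0.3, -0.1, -0.1]
gripper_width: 1.003
gripper_force: 0.0
```

Call:
step_arm --targets "0 0 0 0;0 0 0 0;0 0 0 0;0 0 0 0;0 0 0 0;0 0 0 0;0 0 0 0;0 0 0 0" --claw 0

```text
time_s: 4.03
tcp_pos: [0.4574, -0.2969, 0.0454]
ee_rot: [[0.001, -1.0, -0.0], [-1.0, -0.001, 0.0], [-0.0, 0.0, -1.0]]
wrist_force: [-0.1, -0.2, -1.0]
gripper_width: 0.477
gripper_force: 0.0
```

Call:
step_arm --targets "0 0 0 0;0 0 0 0;0 0 0 0;0 0 0 0;0 0 0 0;0 0 0 0;0 0 -0.5 0;0 0 -0.5 0;0 0 -0.5 0"

```text
time_s: 4.78
tcp_pos: [0.4575, -0.2969, 0.061]
ee_rot: [[0.001, -1.0, 0.0], [-1.0, -0.001, -0.0], [0.0, -0.0, -1.0]]
wrist_force: [0.0, 0.1, -0.7]
gripper_width: 0.383
gripper_force: 30.0
```

Call:
step_arm --targets "0 0 -1 0;0 0 -2 0;0 0 -2.5 0;0 0 -2.5 0;0 0 -2.5 0;0 0 -2 0;0 0 -1 0;0 0 0 0;0 0 0 0"

```text
time_s: 5.53
tcp_pos: [0.4572, -0.2965, 0.1954]
ee_rot: [[0.0, -1.0, 0.0], [-1.0, -0.0, 0.001], [-0.001, -0.0, -1.0]]
wrist_force: [0.2, 0.0, -1.2]
gripper_width: 0.382
gripper_force: 30.0
```

Run:
```python
from h import *
c=cams.capture("side")
cv2.imwrite("pics/s1.png",cv2.resize(c["frame"],(800,600)))
# pads seen from the side camera
for uv in[(281,407),(313,351),(336,313),(354,277)]:
    u=(np.array(uv)*.64).astype(int);m=np.zeros((386,514),np.uint8)
    cv2.floodFill(c["frame"].copy(),m,tuple(map(int,u)),0,(12,)*3,(12,)*3,cv2.FLOODFILL_FIXED_RANGE|cv2.FLOODFILL_MASK_ONLY)
    e=blobs(m[1:-1,1:-1])[0];p,a=locate(c,e[0],.033,.0199,.02);print("pad",p.round(4),e[1:],a)
```

```text
pad [0.6468 0.1675] (716.0, np.int32(737)) 935.6723114056513
pad [0.65   0.0722] (477.0, np.int32(500)) 632.5083896944998
pad [ 0.6509 -0.0099] (380.0, np.int32(385)) 469.0928132561967
pad [ 0.6556 -0.104 ] (251.0, np.int32(266)) 343.3707209104905
```

View pics/s1.png

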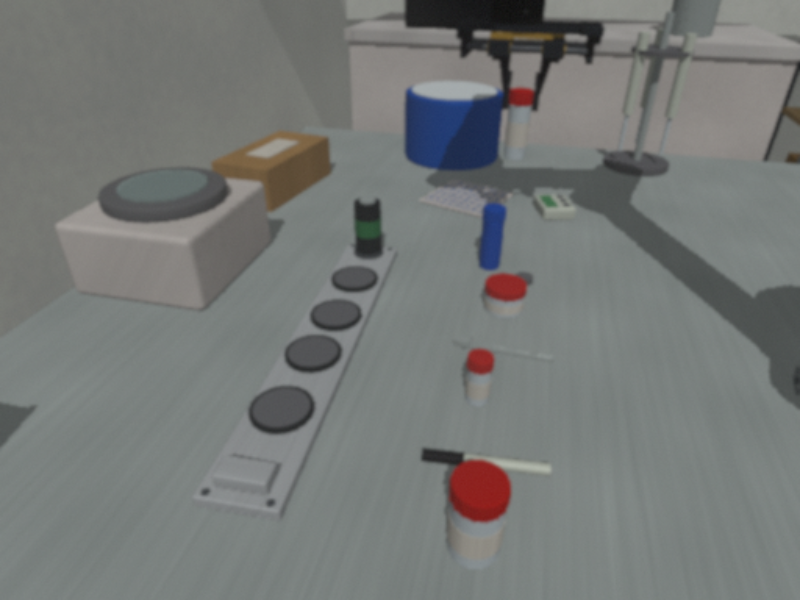

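The tube hangs upright in the grip at (520,125), and nothing else has moved. The pad positions agree in both views. Next I'll carry it to pad 4, at (0.647, 0.1685).

Call:
step_arm --targets "-1 -0.4 0 0;-2 -0.8 0 0;-3 -1.2 0 0;-3 -1.2 0 0;-3 -1.2 0 0;-3 -1.2 0 0;-3 -1.2 0 0;-3 -1.2 0 0;-3 -1.2 0 0;-3 -1.2 0 0;-3 -1.2 0 0;-3 -1.2 0 0"

```text
time_s: 6.58
tcp_pos: [0.5887, 0.0354, 0.1937]
ee_rot: [[0.001, -1.0, -0.003], [-1.0, -0.001, -0.001], [0.001, 0.003, -1.0]]
wrist_force: [0.7, -1.2, -0.6]
gripper_width: 0.383
gripper_force: 30.0
```

Call:
step_arm --targets "-3 -1.3 0 0;-3 -1.3 0 0;-3 -1.3 0 0;-2.5 -1 0 0;-1.5 -0.6 0 0;-0.5 -0.3 0 0;0 0 0 0;0 0 0 0;0 0 0 0;0 0 0 0"

```text
time_s: 7.42
tcp_pos: [0.6468, 0.1671, 0.1956]
ee_rot: [[-0.001, -1.0, -0.0], [-1.0, 0.001, -0.0], [0.0, 0.0, -1.0]]
wrist_force: [0.4, 0.3, -0.3]
gripper_width: 0.384
gripper_force: 30.0
```

Lower to TCP z ≈ 0.066, which takes 13 cm.

Call:
step_arm --targets "-0.1 0 1.5 0;0 0 2.5 0;0 0 2.5 0;0 0 2.5 0;0 0 1.5 0;0 0 1 0;0 0 0.5 0;0 0 0.3 0;0 0 0.3 0;0 0 0.3 0;0 0 0 0;0 0 0 0"

```text
time_s: 8.42
tcp_pos: [0.6474, 0.1694, 0.0671]
ee_rot: [[0.001, -1.0, 0.001], [-1.0, -0.001, 0.0], [-0.0, -0.001, -1.0]]
wrist_force: [0.0, -1.0, -0.7]
gripper_width: 0.384
gripper_force: 30.0
```

Call:
step_arm --targets "0 0 0.1 0;0 0 0 0;0 0 0 0;0 0 0 0"

```text
time_s: 8.75
tcp_pos: [0.6472, 0.1694, 0.0656]
ee_rot: [[0.001, -1.0, 0.0], [-1.0, -0.001, 0.0], [-0.0, -0.0, -1.0]]
wrist_force: [-0.7, 0.4, -1.2]
gripper_width: 0.376
gripper_force: 30.0
```

Call:
step_arm --targets "0 0 0 0;0 0 0 0;0 0 0 0;0 0 0 0;0 0 0 0;0 0 0 0;0 0 0 0;0 0 0 0;0 0 0 0;0 0 0 0" --claw 8.7

```text
time_s: 9.58
tcp_pos: [0.6471, 0.1693, 0.0655]
ee_rot: [[0.001, -1.0, 0.0], [-1.0, -0.001, 0.0], [-0.0, -0.0, -1.0]]
wrist_force: [0.6, -0.7, -0.9]
gripper_width: 0.984
gripper_force: 0.0
```

Call:
step_arm --targets "0 0 -0.5 0;0 0 -1 0;0 0 -2 0;0 0 -2.5 0;0 0 -2.5 0;0 0 -2.5 0;0 0 -1.5 0;0 0 -0.5 0;0 0 0 0;0 0 0 0"

```text
time_s: 10.42
tcp_pos: [0.6466, 0.1692, 0.195]
ee_rot: [[0.0, -1.0, -0.001], [-1.0, -0.0, 0.0], [-0.0, 0.001, -1.0]]
wrist_force: [-0.9, -0.2, -0.9]
gripper_width: 1.001
gripper_force: 0.0
```

Run:
```python
from h import *
c=cams.capture("side")
cv2.imwrite("pics/s2.png",cv2.resize(c["frame"],(800,600)))
for b in blobs(red(c)):
  q=[(n,locate(c,b[0],*D[n],p0=(.4,-.1))[0].round(4),locate(c,b[0],D[n][0],D[n][1]+.02,D[n][2]+.02,p0=(.6,.1))[0].round(4)) for n in D]
  print(b[0].round(),b[2],q)
```

```text
[323. 183.] 341 [('pot', array([ 0.4423, -0.1047]), array([ 0.4416, -0.0703])), ('vial', array([ 0.4414, -0.0713]), array([ 0.4408, -0.0369])), ('jar', array([ 0.441 , -0.0433]), array([ 0.4403, -0.009 ])), ('tube', array([ 0.4403, -0.0103]), array([0.4396, 0.0241]))]
[171. 216.] 421 [('pot', array([0.7011, 0.078 ]), array([0.6869, 0.1028])), ('vial', array([0.6874, 0.1024]), array([0.6731, 0.1272])), ('jar', array([0.6757, 0.1224]), array([0.6615, 0.1472])), ('tube', array([0.6621, 0.1464]), array([0.6479, 0.1712]))]
[307. 231.] 199 [('pot', array([0.4568, 0.0628]), array([0.4554, 0.0884])), ('vial', array([0.4553, 0.088 ]), array([0.4538, 0.1136])), ('jar', array([0.4542, 0.1087]), array([0.4527, 0.1343])), ('tube', array([0.4527, 0.1334]), array([0.4513, 0.159 ]))]
[307. 314.] 1210 [('pot', array([0.4368, 0.2355]), array([0.4364, 0.252 ])), ('vial', array([0.4361, 0.2523]), array([0.4357, 0.2689])), ('jar', array([0.436 , 0.2654]), array([0.4356, 0.2819])), ('tube', array([0.4355, 0.2816]), array([0.4351, 0.2982]))]
```

View pics/s2.png

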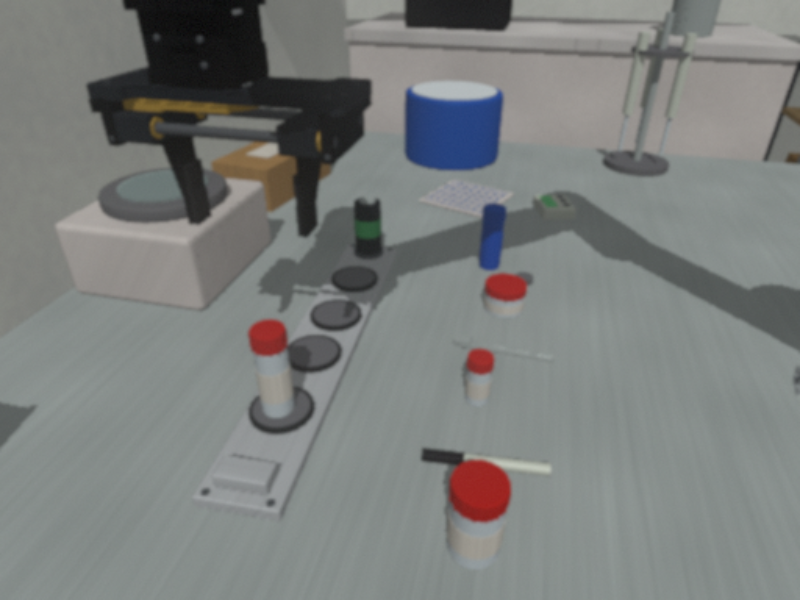

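The tube stands upright at (0.648, 0.171), within about 3 mm of its pad's centre. Jar next.

Call:
step_arm --targets "-0.8 1.6 0 0;-1.2 2.6 0 0;-1.2 2.6 0 0;-1.2 2.6 0 0;-1.2 2.6 0 0;-1.2 2.6 0 0;-1.2 2.6 0 0;-1.2 2.6 0 0;-0.6 1.3 0 0;0 0 0 0;0 0 0 0;0 0 0 0"

```text
time_s: 11.47
tcp_pos: [0.4363, 0.2669, 0.1947]
ee_rot: [[0.001, -1.0, -0.001], [-1.0, -0.001, -0.001], [0.001, 0.001, -1.0]]
wrist_force: [0.5, 0.7, -1.2]
gripper_width: 1.002
gripper_force: 0.0
```

Call:
step_arm --targets "0 0 2 0;0 0 2.5 0;0 0 2.5 0;0 0 2.5 0;0 0 2.5 0;0 0 2 0;0 0 1 0;0 0 0.5 0;0 0 0.5 0;0 0 0 0;0 0 0 0"

```text
time_s: 12.38
tcp_pos: [0.4368, 0.2676, 0.0362]
ee_rot: [[0.001, -1.0, 0.001], [-1.0, -0.001, 0.001], [-0.001, -0.001, -1.0]]
wrist_force: [-0.1, -0.5, -0.1]
gripper_width: 1.001
gripper_force: 0.0
```

Call:
step_arm --targets "0 0 0 0;0 0 0 0;0 0 0 0;0 0 0 0;0 0 0 0;0 0 0 0;0 0 0 0;0 0 0 0;0 0 0 0;0 0 0 0;0 0 0 0;0 0 0 0" --claw 0

```text
time_s: 13.38
tcp_pos: [0.4361, 0.2671, 0.0355]
ee_rot: [[0.001, -1.0, -0.0], [-1.0, -0.001, -0.0], [0.0, 0.0, -1.0]]
wrist_force: [-1.6, 0.0, 0.9]
gripper_width: 0.52
gripper_force: 30.0
```

Call:
step_arm --targets "0 0 -0.5 0;0 0 -1 0;0 0 -2 0;0 0 -2.5 0;0 0 -2.5 0;0 0 -2.5 0;0 0 -2.5 0;0 0 -1.5 0;0 0 -1 0;0 0 0 0;0 0 0 0"

```text
time_s: 14.3
tcp_pos: [0.4357, 0.267, 0.1954]
ee_rot: [[0.0, -1.0, -0.0], [-1.0, -0.0, 0.001], [-0.001, 0.0, -1.0]]
wrist_force: [0.1, -0.6, -1.0]
gripper_width: 0.517
gripper_force: 30.0
```

Call:
step_arm --targets "1 -1.1 0 0;2.1 -2.3 0 0;2.1 -2.3 0 0;2.1 -2.3 0 0;2.1 -2.3 0 0;2.1 -2.3 0 0;2.1 -2.3 0 0;2.1 -2.3 0 0;2.1 -2.3 0 0;1.6 -1.9 0 0;0 0 0 0;0 0 0 0"

```text
time_s: 15.3
tcp_pos: [0.6497, 0.072, 0.1923]
ee_rot: [[-0.002, -1.0, -0.005], [-1.0, 0.002, -0.001], [0.001, 0.005, -1.0]]
wrist_force: [0.5, -0.5, -1.2]
gripper_width: 0.521
gripper_force: 30.0
```

Call:
step_arm --targets "0 0 0 0;0 0 1.5 0;0 0 2.5 0;0 0 2.5 0;0 0 2.5 0;0 0 2 0;0 0 1.5 0;0 0 0.5 0;0 0 0.3 0;0 0 0.3 0;0 0 0 0;0 0 0 0"

```text
time_s: 16.3
tcp_pos: [0.6507, 0.0737, 0.0606]
ee_rot: [[0.001, -1.0, 0.002], [-1.0, -0.001, 0.001], [-0.001, -0.002, -1.0]]
wrist_force: [-0.3, -0.7, -0.3]
gripper_width: 0.52
gripper_force: 30.0
```

Call:
step_arm --targets "0 0 0 0;0 0 0.2 0;0 0 0.15 0;0 0 0 0;0 0 0 0;0 0 0 0"

```text
time_s: 16.8
tcp_pos: [0.6502, 0.0732, 0.0559]
ee_rot: [[0.001, -1.0, -0.0], [-1.0, -0.001, -0.0], [0.0, 0.0, -1.0]]
wrist_force: [1.4, -1.0, -0.9]
gripper_width: 0.518
gripper_force: 30.0
```

Call:
step_arm --targets "0 0 0 0;0 0 0 0;0 0 0 0;0 0 0 0;0 0 0 0;0 0 0 0;0 0 0 0;0 0 0 0;0 0 0 0;0 0 0 0" --claw 8.7

```text
time_s: 17.63
tcp_pos: [0.6502, 0.0733, 0.0559]
ee_rot: [[0.001, -1.0, -0.0], [-1.0, -0.001, -0.0], [0.0, 0.0, -1.0]]
wrist_force: [0.3, 0.4, -1.2]
gripper_width: 0.994
gripper_force: 0.0
```

Call:
step_arm --targets "0 0 -0.5 0;0 0 -1 0;0 0 -2 0;0 0 -2.5 0;0 0 -2.5 0;0 0 -2.5 0;0 0 -2 0;0 0 -1 0;0 0 0 0;0 0 0 0"

```text
time_s: 18.47
tcp_pos: [0.6499, 0.0734, 0.196]
ee_rot: [[0.0, -1.0, 0.0], [-1.0, -0.0, 0.001], [-0.001, -0.0, -1.0]]
wrist_force: [0.7, 0.1, -0.7]
gripper_width: 0.996
gripper_force: 0.0
```

Call:
step_arm --targets "0 1.5 0 0;-0.3 2.5 0 0;-0.3 2.5 0 0;-0.3 2.5 0 0;-0.3 2.5 0 0;-0.3 2.5 0 0;0 2.5 0 0;0 2 0 0;0 0.9 0 0;0 0 0 0;0 0 0 0;0 0 0 0"

```text
time_s: 19.47
tcp_pos: [0.4571, 0.0883, 0.1956]
ee_rot: [[0.001, -1.0, -0.0], [-1.0, -0.001, -0.0], [0.0, 0.0, -1.0]]
wrist_force: [-0.3, 0.4, 0.7]
gripper_width: 0.997
gripper_force: 0.0
```

Run:
```python
from h import *
c=cams.capture("side")
cv2.imwrite("pics/s3.png",cv2.resize(c["frame"],(800,600)))
for b in blobs(red(c)):
  q=[(n,locate(c,b[0],*D[n],p0=(.4,-.1))[0].round(4),locate(c,b[0],D[n][0],D[n][1]+.02,D[n][2]+.02,p0=(.6,.1))[0].round(4)) for n in D if n!='tube']
  print(b[0].round(),b[2],q)
```

```text
[323. 183.] 342 [('pot', array([ 0.4427, -0.1046]), array([ 0.442 , -0.0702])), ('vial', array([ 0.4418, -0.0712]), array([ 0.4411, -0.0368])), ('jar', array([ 0.4414, -0.0432]), array([ 0.4406, -0.0089]))]
[196. 191.] 437 [('pot', array([ 0.6878, -0.0107]), array([0.6743, 0.0187])), ('vial', array([0.6748, 0.0181]), array([0.6613, 0.0475])), ('jar', array([0.6637, 0.0419]), array([0.6502, 0.0714]))]
[171. 216.] 423 [('pot', array([0.7011, 0.0779]), array([0.6868, 0.1027])), ('vial', array([0.6874, 0.1023]), array([0.6731, 0.1272])), ('jar', array([0.6757, 0.1223]), array([0.6615, 0.1471]))]
[307. 231.] 200 [('pot', array([0.4568, 0.0628]), array([0.4554, 0.0884])), ('vial', array([0.4552, 0.088 ]), array([0.4538, 0.1136])), ('jar', array([0.4542, 0.1087]), array([0.4527, 0.1343]))]
```

View pics/s3.png

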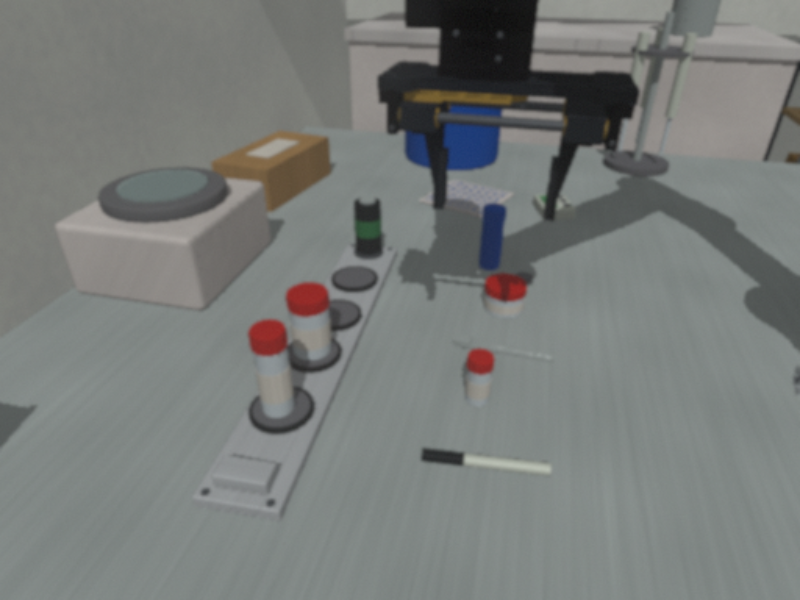

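The jar stands upright on pad 3 at (0.650, 0.071) and the tube hasn't moved. Now down to the vial.

Call:
step_arm --targets "0 0.15 2 0;0 0 2.5 0;0 0 2.5 0;0 0 2.5 0;0 0 2.5 0;0 0 2.5 0;0 0 1.5 0;0 0 0.8 0;0 0 0.5 0;0 0 0 0;0 0 0 0;0 0 0 0"

```text
time_s: 20.52
tcp_pos: [0.4557, 0.0886, 0.0239]
ee_rot: [[0.001, -1.0, 0.002], [-1.0, -0.001, 0.001], [-0.001, -0.002, -1.0]]
wrist_force: [-0.4, -0.0, -0.4]
gripper_width: 0.999
gripper_force: 0.0
```

Call:
step_arm --targets "0 0 0 0;0 0 0 0;0 0 0 0;0 0 0 0;0 0 0 0;0 0 0 0;0 0 0 0;0 0 0 0;0 0 0 0;0 0 0 0;0 0 0 0;0 0 0 0" --claw 0

```text
time_s: 21.52
tcp_pos: [0.4547, 0.0882, 0.0229]
ee_rot: [[0.001, -1.0, -0.0], [-1.0, -0.001, -0.0], [0.0, 0.0, -1.0]]
wrist_force: [-0.7, -0.0, 0.5]
gripper_width: 0.307
gripper_force: 30.0
```

Call:
step_arm --targets "0 0 0 0;0 0 0 0;0 0 0 0"

```text
time_s: 21.77
tcp_pos: [0.4547, 0.0881, 0.0229]
ee_rot: [[0.001, -1.0, -0.0], [-1.0, -0.001, -0.0], [0.0, 0.0, -1.0]]
wrist_force: [0.5, -0.7, -0.4]
gripper_width: 0.305
gripper_force: 30.0
```

Call:
step_arm --targets "0 0 -0.5 0;0 0 -1 0;0 0 -2 0;0 0 -2.5 0;0 0 -2.5 0;0 0 -2.5 0;0 0 -2 0;0 0 -1.5 0;0 0 -0.5 0;0 0 0 0"

```text
time_s: 22.6
tcp_pos: [0.4553, 0.0885, 0.1744]
ee_rot: [[0.001, -1.0, 0.003], [-1.0, -0.001, 0.002], [-0.002, -0.003, -1.0]]
wrist_force: [-0.3, -0.2, -0.5]
gripper_width: 0.31
gripper_force: 30.0
```

Call:
step_arm --targets "0.5 -1 0 0;1.1 -2.3 0 0;1.1 -2.3 0 0;1.1 -2.3 0 0;1.1 -2.3 0 0;1.1 -2.3 0 0;1.1 -2.3 0 0;1.1 -2.3 0 0;1.1 -2.3 0 0;0.4 -0.2 0 0;0 0 0 0;0 0 0 0"

```text
time_s: 23.6
tcp_pos: [0.6498, -0.0093, 0.1709]
ee_rot: [[-0.0, -1.0, -0.004], [-1.0, 0.0, -0.0], [0.0, 0.004, -1.0]]
wrist_force: [0.4, -0.2, -0.4]
gripper_width: 0.309
gripper_force: 30.0
```

Call:
step_arm --targets "0 0 0 0;0 0 1.5 0;0 0 2.5 0;0 0 2.5 0;0 0 2.5 0;0 0 1.5 0;0 0 1 0;0 0 0.5 0;0 0 0.3 0;0 0 0 0;0 0 0 0;0 0 0 0"

```text
time_s: 24.6
tcp_pos: [0.6516, -0.0085, 0.0512]
ee_rot: [[0.001, -1.0, 0.002], [-1.0, -0.001, 0.0], [-0.0, -0.002, -1.0]]
wrist_force: [-0.6, -0.3, -0.6]
gripper_width: 0.313
gripper_force: 30.0
```

Call:
step_arm --targets "0 0 0.3 0;0 0 0.2 0;0 0 0.15 0;0 0 0 0;0 0 0 0;0 0 0 0;0 0 0 0"

```text
time_s: 25.18
tcp_pos: [0.6508, -0.0087, 0.0435]
ee_rot: [[0.001, -1.0, 0.0], [-1.0, -0.001, 0.0], [-0.0, -0.0, -1.0]]
wrist_force: [0.4, -0.4, -1.3]
gripper_width: 0.311
gripper_force: 30.0
```

Call:
step_arm --targets "0 0 0 0;0 0 0 0;0 0 0 0;0 0 0 0;0 0 0 0;0 0 0 0;0 0 0 0;0 0 0 0;0 0 0 0;0 0 0 0;0 0 0 0" --claw 8.7

```text
time_s: 26.1
tcp_pos: [0.6507, -0.0087, 0.0434]
ee_rot: [[0.001, -1.0, -0.0], [-1.0, -0.001, 0.0], [-0.0, 0.0, -1.0]]
wrist_force: [-0.4, -0.3, 0.4]
gripper_width: 0.978
gripper_force: 0.0
```

Call:
step_arm --targets "0 0 -0.5 0;0 0 -1 0;0 0 -2 0;0 0 -2.5 0;0 0 -2.5 0;0 0 -2.5 0;0 0 -2 0;0 0 -1 0;0 0 0 0;0 0 0 0"

```text
time_s: 26.93
tcp_pos: [0.6505, -0.0086, 0.1836]
ee_rot: [[0.0, -1.0, 0.0], [-1.0, -0.0, 0.001], [-0.001, -0.0, -1.0]]
wrist_force: [-0.1, 0.5, 0.2]
gripper_width: 0.998
gripper_force: 0.0
```

Call:
step_arm --targets "0.5 1.2 0 0;1.1 2.4 0 0;1.1 2.4 0 0;1.1 2.4 0 0;1.1 2.4 0 0;1.1 2.4 0 0;1.1 2.4 0 0;1.1 2.4 0 0;1 2 0 0;0.3 0.8 0 0;0 0 0 0;0 0 0 0"

```text
time_s: 27.93
tcp_pos: [0.443, -0.1038, 0.183]
ee_rot: [[0.001, -1.0, -0.0], [-1.0, -0.001, -0.0], [0.0, 0.0, -1.0]]
wrist_force: [-0.7, -0.6, -0.4]
gripper_width: 1.002
gripper_force: 0.0
```

Run:
```python
from h import *
c=cams.capture("side")
cv2.imwrite("pics/s4.png",cv2.resize(c["frame"],(800,600)))
for b in blobs(red(c)):
  q=[(n,locate(c,b[0],*D[n],p0=(.4,-.1))[0].round(4),locate(c,b[0],D[n][0],D[n][1]+.02,D[n][2]+.02,p0=(.6,.1))[0].round(4)) for n in D if n in('pot','vial')]
  print(b[0].round(),b[2],q)
```

```text
[201. 187.] 572 [('pot', array([ 0.6848, -0.0286]), array([0.6714, 0.0018])), ('vial', array([0.6719, 0.001 ]), array([0.6585, 0.0315]))]
[323. 183.] 342 [('pot', array([ 0.4424, -0.1045]), array([ 0.4417, -0.0702])), ('vial', array([ 0.4416, -0.0712]), array([ 0.4409, -0.0368]))]
[171. 216.] 422 [('pot', array([0.7011, 0.078 ]), array([0.6869, 0.1028])), ('vial', array([0.6874, 0.1024]), array([0.6731, 0.1272]))]
```

View pics/s4.png

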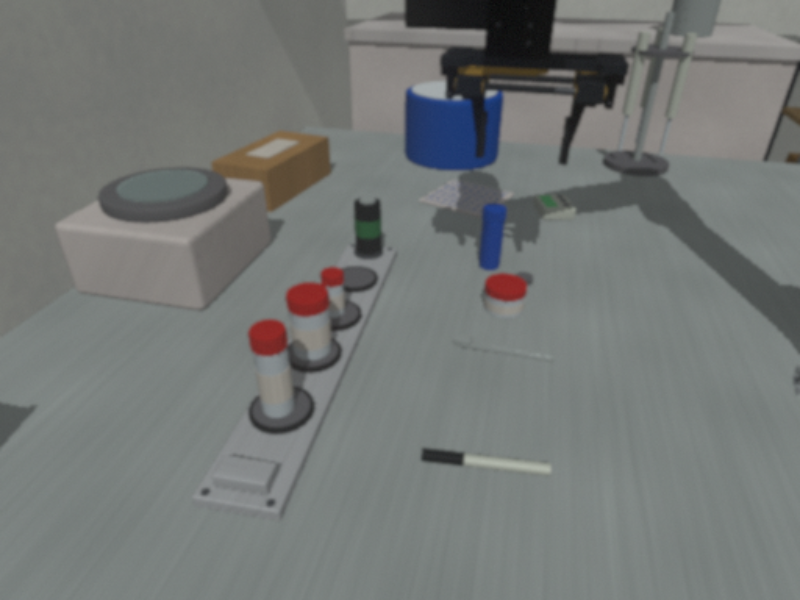

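The vial stands upright on pad 2, with its cap at (333,277). Last is the pot at (0.4425, -0.104).

Call:
step_arm --targets "0 0 2 0;0 0 2.5 0;0 0 2.5 0;0 0 2.5 0;0 0 2.5 0;0 0 2 0;0 0 1.5 0;0 0 0.8 0;0 0 0.5 0;0 0 0.2 0;0 0 0 0;0 0 0 0"

```text
time_s: 28.98
tcp_pos: [0.4437, -0.1037, 0.0141]
ee_rot: [[0.001, -1.0, 0.002], [-1.0, -0.001, 0.0], [-0.0, -0.002, -1.0]]
wrist_force: [0.1, -0.4, -0.2]
gripper_width: 1.003
gripper_force: 0.0
```

Call:
step_arm --targets "0 0 0 0;0 0 0 0;0 0 0 0;0 0 0 0;0 0 0 0;0 0 0 0;0 0 0 0;0 0 0 0;0 0 0 0;0 0 0 0;0 0 0 0" --claw 0

```text
time_s: 29.9
tcp_pos: [0.4433, -0.104, 0.0143]
ee_rot: [[0.001, -1.0, 0.001], [-1.0, -0.001, -0.0], [0.0, -0.001, -1.0]]
wrist_force: [-2.1, -0.5, 6.3]
gripper_width: 0.25
gripper_force: 3.3
```

Call:
step_arm --targets "0 0 -0.5 0;0 0 -1 0;0 0 -2 0;0 0 -2.5 0;0 0 -2.5 0;0 0 -2.5 0;0 0 -2 0;0 0 -1.5 0;0 0 -0.5 0;0 0 0 0"

```text
time_s: 30.73
tcp_pos: [0.4435, -0.1038, 0.1646]
ee_rot: [[0.001, -1.0, 0.003], [-1.0, -0.001, 0.0], [-0.0, -0.003, -1.0]]
wrist_force: [0.1, 1.3, -0.0]
gripper_width: 0.005
gripper_force: 0.0
```

Run:
```python
from h import *
for k in("side","top"):
  c=cams.capture(k)
  cv2.imwrite(f"pics/{k}5.png",cv2.resize(c["frame"],(800,600)))
  for b in blobs(red(c)): print(k,b[0].round(1),b[2],locate(c,b[0],*D['pot'],p0=(.44,-.1))[0].round(4))
```

```text
side [201.1 186.9] 572 [ 0.6848 -0.0286]
side [323.4 183.4] 343 [ 0.4425 -0.1046]
side [171.1 215.5] 422 [0.7011 0.0779]
top [201.9 144.2] 485 [0.661  0.0778]
top [144.9 143.9] 274 [0.6623 0.1916]
top [245. 145.] 178 [ 0.6589 -0.0083]
top [285.6 251. ] 175 [ 0.4469 -0.0875]
```

View pics/side5.png

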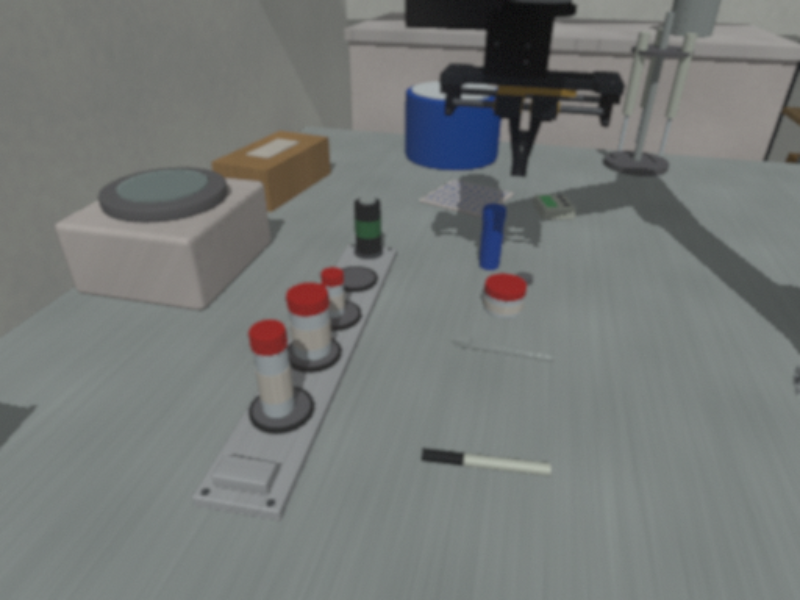

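View pics/top5.png

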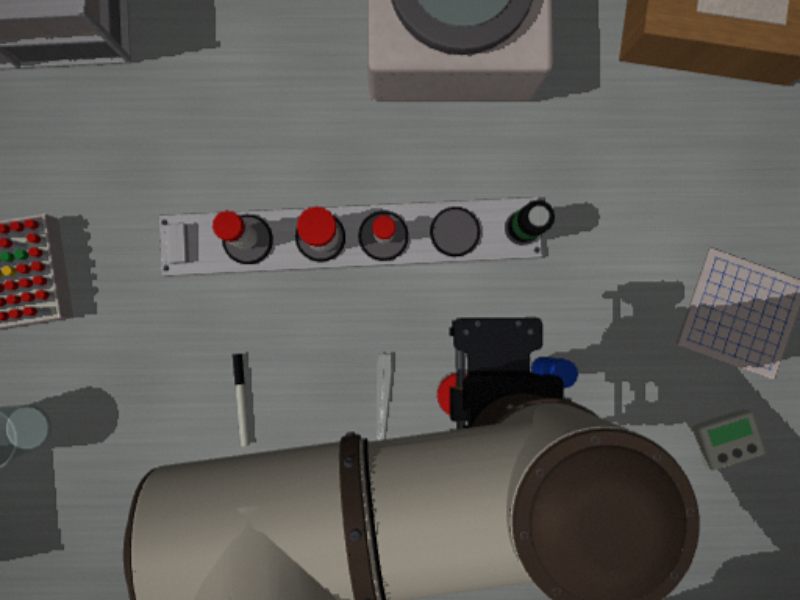

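Both views show the pot unmoved and upright, with its cap at side (505,287), and the gripper shut on nothing. I'll check where the fingertips project compared with the reported TCP.

Run:
```python
from h import *
s=sense();print(s["tcp_pos"],s["joints"].round(1),s["wrist_force"])
c=cams.capture("side");print(proj(c,[s["tcp_pos"]])/.64, proj(c,cyl((.4427,-.104),.028,0,.04)).min(0)/.64,proj(c,cyl((.4427,-.104),.028,0,.04)).max(0)/.64)
cv2.imwrite("pics/s6.png",cv2.resize(c["frame"][80:230,250:400],(600,600),interpolation=cv2.INTER_CUBIC))
```

```text
[ 0.44204934 -0.10374634  0.1625799 ] [  7.4   7.1 -25.3  -0.  -57.7  -7.3] [ 0.33952576  0.33008819 -0.30074371]
[[516.54792913 195.47652661]] [481.88977766 271.87481003] [526.75098064 318.73371883]
```

View pics/s6.png

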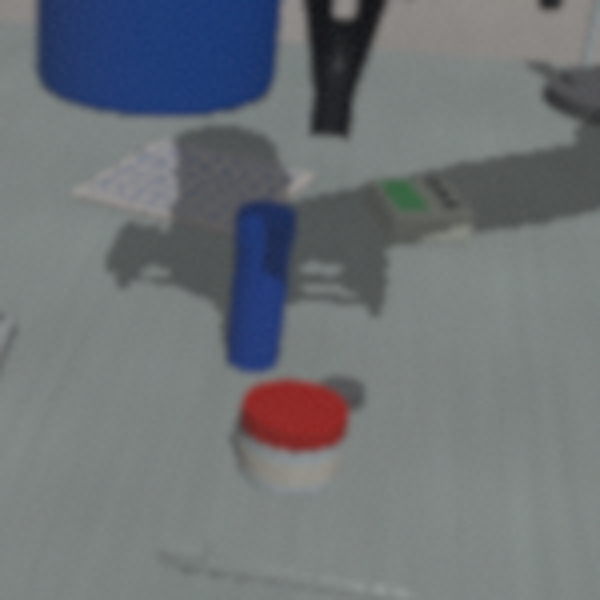

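Run:
```python
from h import *
c=cams.capture("side")
for n,p,w in(("s1",(.4572,-.2965,.1954),.017),("s2",(.6466,.1692,.195),.0435),("s3",(.4571,.0883,.1956),.0435),("s4",(.443,-.1038,.183),.0435),("s6",(.442,-.1037,.1626),0)):
    p=np.array(p);print(n,(proj(c,[p+[w,0,0],p-[w,0,0]])/.64).round(0).tolist())
print((cen(proj(c,cyl((.4572,-.2965),.017,.228,.248)))[0]/.64).round())
```

```text
s1 [[506.0, 125.0], [529.0, 127.0]]
s2 [[211.0, 247.0], [306.0, 259.0]]
s3 [[443.0, 231.0], [539.0, 241.0]]
s4 [[481.0, 176.0], [555.0, 183.0]]
s6 [[517.0, 195.0], [517.0, 195.0]]
[521.  96.]
```

The visible fingertips sit about 25 mm above the reported TCP in every picture; in this crop they're at (330,133). So the fingers closed on top of the 40 mm pot. I'll reopen and go about 25 mm deeper, watching the force.

Call:
step_arm --targets "0 0 0 0;0 0 0 0;0 0 0 0;0 0 0 0;0 0 0 0;0 0 0 0;0 0 0 0;0 0 0 0;0 0 0 0;0 0 0 0;0 0 0 0;0 0 0 0" --claw 8.7

```text
time_s: 31.93
tcp_pos: [0.4428, -0.1038, 0.1635]
ee_rot: [[0.001, -1.0, 0.0], [-1.0, -0.001, 0.0], [-0.0, -0.0, -1.0]]
wrist_force: [-1.0, 0.1, -0.2]
gripper_width: 0.832
gripper_force: 0.0
```

Call:
step_arm --targets "0 0 0 0;0 0 0 0;0 0 0 0;0 -0.05 2 0;0 0 2.5 0;0 0 2.5 0;0 0 2.5 0;0 0 2 0;0 0 2 0;0 0 1.5 0;0 0 0.5 0;0 0 0 0"

```text
time_s: 32.93
tcp_pos: [0.4425, -0.104, 0.0074]
ee_rot: [[0.001, -1.0, -0.003], [-1.0, -0.001, -0.0], [0.0, 0.003, -1.0]]
wrist_force: [-1.2, 0.2, 0.0]
gripper_width: 1.001
gripper_force: 0.0
```

Call:
step_arm --targets "0 0 0.3 0;0 0 0.3 0;0 0 0.3 0;0 0 0.3 0;0 0 0.2 0;0 0 0 0;0 0 0 0"

```text
time_s: 33.52
tcp_pos: [0.4433, -0.1039, -0.0055]
ee_rot: [[0.001, -1.0, 0.0], [-1.0, -0.001, -0.0], [0.0, -0.0, -1.0]]
wrist_force: [-0.2, -0.1, 0.0]
gripper_width: 1.0
gripper_force: 0.0
```

Call:
step_arm --targets "0 0 0.2 0;0 0 0.2 0;0 0 0.2 0;0 0 0.2 0;0 0 0 0;0 0 0 0"

```text
time_s: 34.02
tcp_pos: [0.4432, -0.1039, -0.0138]
ee_rot: [[0.001, -1.0, -0.001], [-1.0, -0.001, -0.0], [0.0, 0.001, -1.0]]
wrist_force: [0.3, -0.3, -0.9]
gripper_width: 0.997
gripper_force: 0.0
```

Call:
step_arm --targets "0 0 0 0;0 0 0 0;0 0 0 0;0 0 0 0;0 0 0 0;0 0 0 0;0 0 0 0;0 0 0 0;0 0 0 0;0 0 0 0" --claw 0

```text
time_s: 34.85
tcp_pos: [0.4433, -0.1039, -0.0135]
ee_rot: [[0.001, -1.0, 0.0], [-1.0, -0.001, 0.0], [-0.0, -0.0, -1.0]]
wrist_force: [-0.2, 0.4, 0.1]
gripper_width: 0.635
gripper_force: 30.0
```

Call:
step_arm --targets "0 0 -0.2 0;0 0 -0.3 0;0 0 -0.5 0;0 0 0 0"

```text
time_s: 35.18
tcp_pos: [0.4441, -0.1038, -0.0026]
ee_rot: [[0.001, -1.0, 0.002], [-1.0, -0.001, 0.0], [-0.0, -0.002, -1.0]]
wrist_force: [-0.6, 1.0, -0.3]
gripper_width: 0.638
gripper_force: 30.0
```

Call:
step_arm --targets "0 0 -1 0;0 0 -2 0;0 0 -2.5 0;0 0 -2.5 0;0 0 -2.5 0;0 0 -2 0;0 0 -1.5 0;0 0 0 0;0 0 0 0"

```text
time_s: 35.93
tcp_pos: [0.4434, -0.1037, 0.1369]
ee_rot: [[0.0, -1.0, 0.002], [-1.0, -0.0, 0.001], [-0.001, -0.002, -1.0]]
wrist_force: [0.1, 0.4, -1.0]
gripper_width: 0.637
gripper_force: 30.0
```

Call:
step_arm --targets "0 -1.2 0 0;0 -2.5 0 0;0 -2.5 0 0;0 -2.5 0 0;0 -2.5 0 0;0 -2.5 0 0;0 -2.5 0 0;0 -2.5 0 0;0 -2 0 0;0 -0.5 0 0;0 0 0 0;0 0 0 0"

```text
time_s: 36.93
tcp_pos: [0.6538, -0.1036, 0.1344]
ee_rot: [[0.0, -1.0, -0.004], [-1.0, -0.0, 0.0], [-0.0, 0.004, -1.0]]
wrist_force: [-0.6, -0.1, -0.2]
gripper_width: 0.636
gripper_force: 30.0
```

Call:
step_arm --targets "0 0 0 0;0 0 0 0;0 0 0 0"

```text
time_s: 37.18
tcp_pos: [0.6546, -0.1037, 0.1369]
ee_rot: [[0.001, -1.0, 0.0], [-1.0, -0.001, 0.0], [-0.0, -0.0, -1.0]]
wrist_force: [0.3, 0.3, -1.2]
gripper_width: 0.639
gripper_force: 30.0
```

Call:
step_arm --targets "0 0 1.5 0;0 0 2.5 0;0 0 2.5 0;0 0 2.5 0;0 0 1.5 0;0 0 1 0;0 0 0.5 0;0 0 0.5 0;0 0 0.2 0;0 0 0.2 0;0 0 0 0;0 0 0 0"

```text
time_s: 38.18
tcp_pos: [0.6558, -0.1037, 0.0082]
ee_rot: [[0.001, -1.0, 0.001], [-1.0, -0.001, -0.0], [0.0, -0.001, -1.0]]
wrist_force: [-0.3, 0.4, -1.4]
gripper_width: 0.638
gripper_force: 30.0
```

Call:
step_arm --targets "0 0 0 0;0 0 0 0;0 0 0 0"

```text
time_s: 38.43
tcp_pos: [0.6555, -0.1037, 0.0078]
ee_rot: [[0.001, -1.0, 0.001], [-1.0, -0.001, 0.0], [-0.0, -0.001, -1.0]]
wrist_force: [-0.0, -0.0, -0.1]
gripper_width: 0.634
gripper_force: 30.0
```

Release and retreat up, then back toward the robot for a clear check.

Call:
step_arm --targets "0 0 0.1 0;0 0 0 0;0 0 0 0"

```text
time_s: 38.68
tcp_pos: [0.6555, -0.1037, 0.0066]
ee_rot: [[0.001, -1.0, 0.0], [-1.0, -0.001, -0.0], [0.0, -0.0, -1.0]]
wrist_force: [-0.1, -0.4, 0.2]
gripper_width: 0.636
gripper_force: 30.0
```

Call:
step_arm --targets "0 0 0 0;0 0 0 0;0 0 0 0;0 0 0 0;0 0 0 0;0 0 0 0;0 0 0 0;0 0 0 0" --claw 8.7

```text
time_s: 39.35
tcp_pos: [0.6553, -0.1037, 0.0064]
ee_rot: [[0.001, -1.0, -0.0], [-1.0, -0.001, -0.0], [0.0, 0.0, -1.0]]
wrist_force: [-0.1, 0.3, -0.2]
gripper_width: 0.993
gripper_force: 0.0
```

Call:
step_arm --targets "0 0 -0.5 0;0 0 -1 0;0 0 -2 0;0 0 -2.5 0;0 0 -2.5 0;0 0 -2.5 0;0 0 -2.5 0;0 0 -2 0;0 0 -1 0;0 0 0 0"

```text
time_s: 40.18
tcp_pos: [0.657, -0.1038, 0.1755]
ee_rot: [[0.001, -1.0, 0.007], [-1.0, -0.001, -0.0], [0.0, -0.007, -1.0]]
wrist_force: [0.6, -0.4, -0.2]
gripper_width: 1.001
gripper_force: 0.0
```

Call:
step_arm --targets "0 1 0 0;0 2 0 0;0 2.5 0 0;0 2.5 0 0;0 2.5 0 0;0 2.5 0 0;0 2.5 0 0;0 2.5 0 0;0 2 0 0;0 0 0 0;0 0 0 0;0 0 0 0"

```text
time_s: 41.18
tcp_pos: [0.4555, -0.1038, 0.171]
ee_rot: [[0.001, -1.0, -0.0], [-1.0, -0.001, -0.0], [0.0, 0.0, -1.0]]
wrist_force: [0.9, 0.3, 0.9]
gripper_width: 0.999
gripper_force: 0.0
```

Run:
```python
from h import *
for k in("top","side"):
  c=cams.capture(k);cv2.imwrite(f"pics/{k}7.png",cv2.resize(c["frame"],(800,600)))
  for b in blobs(red(c)):
    if k=="top": 
      u=b[0][0];n="tube" if u<170 else "jar" if u<225 else "vial" if u<265 else "pot"
      R,a,z=D[n];print(n,b[0].round(),b[2],locate(c,b[0],R,a+.02,z+.02,p0=(.65,0))[0].round(4))
```

```text
pot [294. 144.] 645 [ 0.6564 -0.1039]
jar [202. 144.] 486 [0.6517 0.0719]
tube [145. 144.] 274 [0.6497 0.173 ]
vial [245. 145.] 178 [ 0.6526 -0.0081]
```

View pics/top7.png

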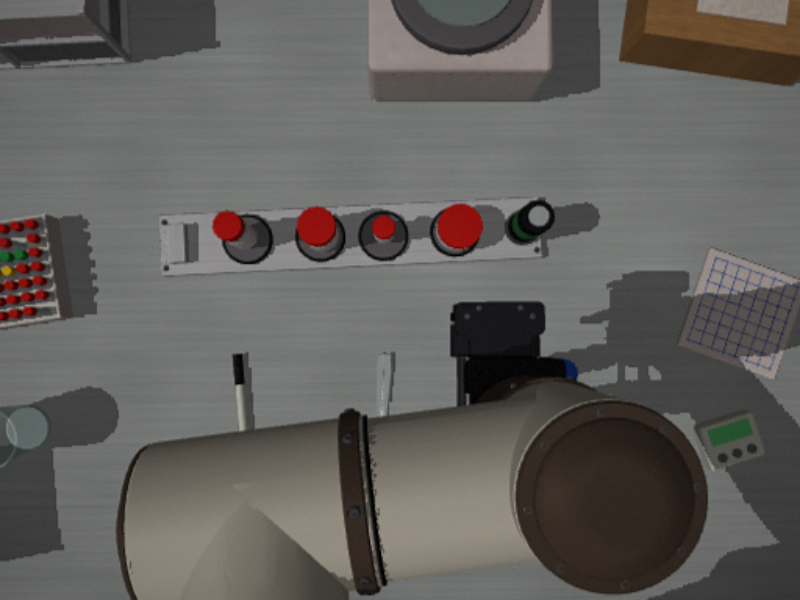

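View pics/side7.png

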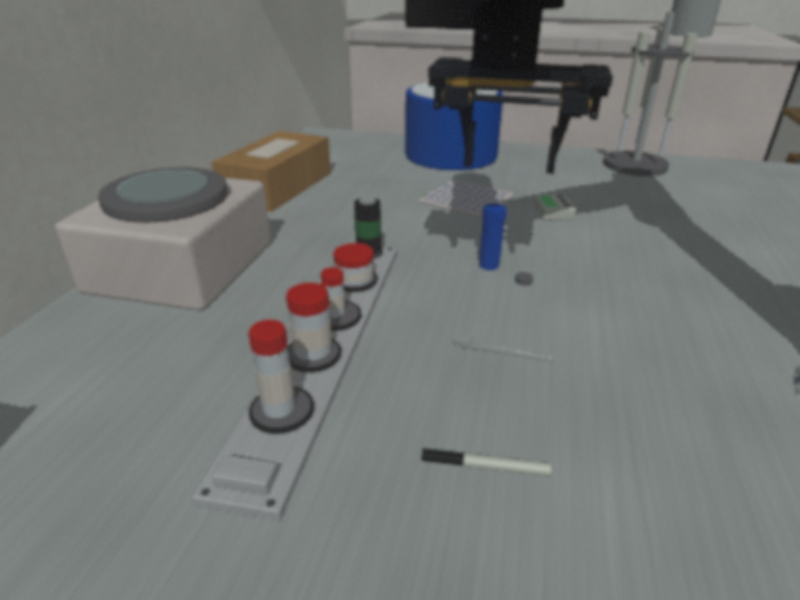

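All four stand upright in order on their pads, each within about 5 mm of the pad centre. The caps are at (228,226), (317,226), (383,227) and (460,226) in the top view. The gripper is clear, so I'm handing in.

```bash
python3 -c "
from station import r
print(r.finish_job())"
```

```text
the job is handed in; nothing more can be done
None
```

I handed the job in at about 41 s: pot, vial, jar and tube stand upright and free on pads 1 to 4 from the reader, each within about 5 mm of its pad's centre by the camera images; the hand-in gave no verdict.

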